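# Tip the tall carton down into its stock box and swing the lid shut

## Robot

A 6-joint arm with a two-finger parallel gripper is mounted at the origin on the work surface. World frame = base frame: x ahead of the robot, y to its left, z up, the work surface at z = 0. Lengths are in m, angles in rad, forces in N, time in s.
With the tool pointing down it reaches from about 0.375 to 0.9 m from the base axis. Payload 3.1 kg.
Tool frame: the origin (TCP) lies between the finger pads; the fingertips stand robot.tip_extent ahead of it and the grasp point (between the pads) lies 3 mm ahead of it (robot.tip_extent is the distance from the TCP to the fingertips, in m); z points along the fingers, x is the direction in which the jaws open and shut, and the axes are right-handed (so a half turn about z gives the same grasp; the last joint's range is limited). The gripper opens to 87 mm and grips with 3 to 60 N. Pads are 19 mm wide; open, the fingers measure 117 mm over their backs; the gripper's body (75 mm by 190 mm) begins 51 mm behind the grasp point.
Start: joints at [-1.488, 0.527, 1.433, -0, 1.181, -0.178], TCP at [0.161, -0.604, 0.245] pointing down, gripper open.
Joint ranges: [-3.08, 3.08], [-0.75, 2.2], [0.22, 2.44], [-1.43, 4.57], [0, 2.65], [-2.85, 2.85]. Speed limits (rad/s): [2.79, 2.79, 3.14, 3.14, 3.14, 3.14].

## Interface

Orientations are given as a unit quaternion [x, y, z, w].
In Python, from rig import robot, cams gives the robot as it stands.
- The arm moves only by the tool carry_out, never from a script. Its argument "steps" is a list of rows, each a list of 3 entries, a list of its own where there are three numbers: the shift along the world's x, y, z in cm, then the turn about the world's z in degrees, then the closure, from 0 (fully open) to 1 (shut). In form: [[[dx, dy, dz], spin, fingers], ...]. A call has 1 to 10 rows; each row shifts and turns the pose as measured when the row begins; what a row does not reach is not made up. A row lasts 1/10 s, in which the tool goes at most 50 mm and 8.59 degrees, less where a joint would pass 70% of its speed; a pose out of reach is approached as far as the arm can. A call with a gripper value outside its range is refused whole. The fingers move at their own pace and stop on an object; "squeeze" is the grip in N (left out, the last holds). Time passes only in rows, so rows that do not move let the fingers close. It gives the time, the measured TCP pose, the force and the opening at its end, in the units of the state.
- robot.get_obs(): the state, without advancing time (a new reading comes with each control period).
- cams.camera(name): name is "scene" or "side" or "wrist"; returns a dict with "pixels" (400x640x3 uint8, red, green, blue), "fx", "fy", "cx", "cy" (pixels), "eye" and "rotation" of the camera in the world. Camera axes: x right, y up, looking along -z (the intrinsics and any distortion apply to the point x, -y, -z); pixel columns grow to the right and rows downward; lengths in m; the calibration is good to about 2 mm. A picture is of the moment at which its call begins. There is no depth.
- robot.hand_in(): hands the job in, once; it reports no verdict.
The state is a dict: "time": time; "q": joint angles; "joint_velocities": joint speeds; "joint_torque": joint torques, N m; "position": TCP position; "tool_rot": TCP orientation; "ft_force": force on the tool from outside, world axes, zero at the start; "moment": the same for the moment, N m; "grip_width": finger opening in m.
Only numpy, scipy, OpenCV 4.12 (cv2) and the standard library are available. Lean on these libraries where they do the work, as an engineer would, in place of code of your own. Each camera call takes 0.05 s, during which the arm holds its last target. There are 200 camera calls.

## Task

A tall carton stands on end in the lidded stock box, so the lid cannot close. Push it over with the fingertips so that it lies flat on the floor of the box, in the free room beside the small carton, then push the open lid over until it is fully shut. Grasp and lift nothing, keep the small carton upright in the box, and leave everything else on the bench where it is.

Things in the scene. Friction and masses are not known exactly. Their poses are not given: they have to be found in the camera images.
- box: Grey plastic stock box, fixed to the bench, open on top apart from its hinged lid. Outside 140 (its x) by 380 (its y) by 75 mm high, walls and floor 5 mm. Origin at the centre of its underside, on the bench; z up. Its +x axis points roughly to the robot: the lid is hinged along the top of that long wall, nearest the robot.
- lid (a joint): Angle of the box's lid, rad: 0 lies shut on the rim, 1.57 stands upright, more leans back towards the robot (starts at 1.65 to 1.85, stop at 2.0). The lid is a plain grey panel 8 mm thick without handle, as long as the box (about 380 mm) and reaching 140 mm from the hinge line; when open, the face that will be its top looks to the robot. Its stiff hinge stays where it is left and the lid must be pushed all the way, which takes about 2 to 4 N near the free edge.
- lid_hinge (a point): Middle of the lid's hinge line, on the rim of the box wall nearest the robot (75 mm above the bench). The line runs along the box's y axis.
- carton: Tall closed cardboard carton, 100 (its x) by 55 (its y) by 190 mm (its z), about 0.25 kg, standing on its end on the box floor near one or the other short end of the box. Origin at the centre of the face it stands on at the start, z along its length. Its x and y axes are nearly parallel to those of the box (either way round). Lying down it is 55 mm high.
- carton_mid (a point): Centre of the tall carton's volume, 95 mm from its origin along its z.
- small_carton: Low cardboard carton, 90 (its x) by 50 (its y) by 50 mm high, about 0.1 kg, standing on the box floor near the other short end. Origin at the centre of its underside, z up. Between the two cartons some 230 mm of box floor is free.
- tape_roll: Roll of clear packing tape lying flat on the bench, 100 mm across, 48 mm high; origin at the centre of its underside.
- sensor: White round ceiling sensor, 104 mm across, 38 mm high, on the bench; origin at the centre of its underside.
- bulb: White lamp bulb standing on its cap on the bench, 60 mm across, 97 mm high; origin at the centre of its underside.
- lamp_carton: Cardboard carton 70 by 70 by 120 mm high, standing on the bench outside the box; origin at the centre of its underside.
- screwdriver: Screwdriver lying on the bench beyond the box; origin below its middle, x along it.

How it is judged:
On the way, in this order (a step that is already met when the one before it is completed fails the run):
1. the tall carton lies flat on the floor of the box (angle between carton's own z axis and vertical between 1.45 and 1.69 rad and z of carton_mid in the frame of box below 0.045 m and x of carton_mid in the frame of box between -0.05 and 0.05 m and y of carton_mid in the frame of box between -0.12 and 0.12 m), for 0.2 s.
2. the lid is shut (value of joint lid below 0.05 rad), for 0.2 s.
At the end, for the whole second after the job is handed in: The tall carton lies on its side flat on the box floor (within 0.12 rad of level, its middle less than 45 mm above the underside of the box), the small carton is upright (within 0.2 rad) on the box floor, both at rest, and the lid is shut to within 0.05 rad (all of step 1 and angle between small_carton's own z axis and vertical below 0.2 rad and z of small_carton in the frame of box below 0.02 m and x of small_carton in the frame of box between -0.06 and 0.06 m and y of small_carton in the frame of box between -0.18 and 0.18 m and value of joint lid below 0.05 rad and linear speed of each of carton, small_carton below 0.02 m/s); the robot touches nothing.
It fails at once if the tall carton is lifted (its middle more than 20 mm above where it stands at the start) (height (world z) of carton_mid above 0.12 m).
It fails at once if the small carton is lifted or tipped over (height (world z) of small_carton above 0.025 m or angle between small_carton's own z axis and vertical above 0.6 rad).
It fails at once if another thing on the bench is moved by more than 20 mm (distance of any of tape_roll, sensor, bulb, lamp_carton, screwdriver from where it was at the start of the episode above 0.02 m).
It also fails if it takes over 48 s, if anything falls off the work surface, if the arm or the gripper's body presses on something with over 40 N, if the wrist force passes 120 N, or if a joint passes its speed limit or range.

## Working session

There is one attempt and no reset: what is moved stays moved. The work goes in short steps, Python scripts to look and compute and a tool call to move; the robot and the scene stay as the last step left them, time stands still between calls to the robot, and variables do not carry over. Pictures are saved under pics/ and viewed, about 8 in all and at most 12, crops included, and the job is handed in when it is done.

Besides the shell and the picture viewer there is one more tool, called after "Request:" as name(argument=value, ...), one argument or row to a line, values as JSON. carry_out: Moves the arm, as the interface text tells. Its arguments: {"type":"object","properties":{"steps":{"type":"array"},"squeeze":{"type":"number"}},"required":["steps"]}

```bash
mkdir -p pics; ls; python3 - <<'E'
from rig import robot,cams
import cv2,json
import numpy as np
o=robot.get_obs(); print(o, robot.tip_extent)
for n in("scene","side"):
    c=cams.camera(n); cv2.imwrite(f"pics/{n}0.png",c["pixels"][:,:,::-1])
    print(n,{k:np.round(v,4).tolist() for k,v in c.items() if k!="pixels"})
E
```

```text
pics
{'time': 0.0, 'q': array([-1.48853571e+00,  5.28454112e-01,  1.43387279e+00, -2.79053728e-05,
        1.18137138e+00, -1.78496326e-01]), 'joint_velocities': array([ 0.00088543,  0.00040838,  0.00040566,  0.0003188 , -0.00026401,
       -0.00192459]), 'joint_torque': array([-3.52281950e-04, -4.40035915e+01, -1.76593298e+01,  6.32991409e-02,
        5.84449363e-02, -1.65338565e-04]), 'position': array([ 0.16110046, -0.60319207,  0.24358836]), 'tool_rot': array([ 7.93038729e-01, -6.09170309e-01, -7.17334810e-04, -7.70724400e-04]), 'ft_force': array([0.37931297, 0.38714096, 0.207168  ]), 'moment': array([ 0.05639426, -0.01906129, -0.03534284]), 'grip_width': 0.08729562792101164} 0.022
scene {'fx': 375.3342, 'fy': 375.3342, 'cx': 321.1324, 'cy': 196.7728, 'eye': [1.1983, 0.4703, 1.0352], 'rotation': [0.1528, 0.3068, 0.8471, 0.4062]}
side {'fx': 423.2866, 'fy': 423.2866, 'cx': 319.5897, 'cy': 201.004, 'eye': [0.549, -0.835, 0.9463], 'rotation': [0.3672, -0.0067, -0.0087, 0.9301]}
```

View pics/scene0.png

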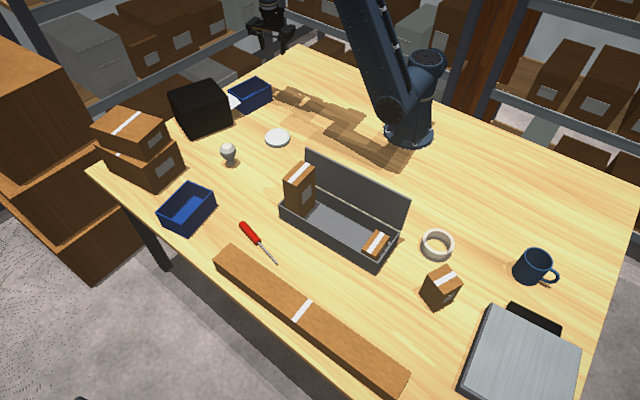

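View pics/side0.png

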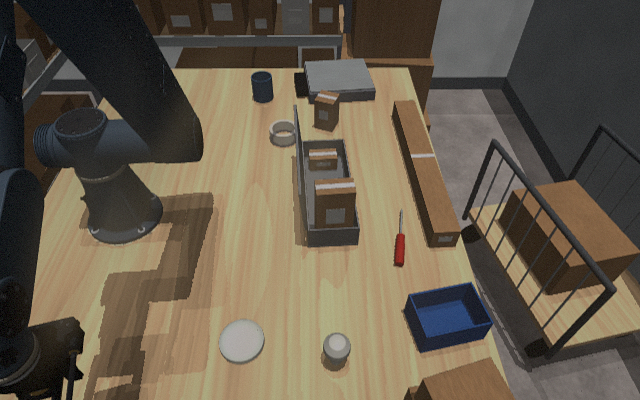

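The box is in mid-bench: tall carton at the −y end (scene 299,187), small carton at the +y end (375,243), and the lid leaning towards the robot. I'll zoom in for the corners.

```bash
python3 - <<'E'
import cv2,numpy as np
a=cv2.imread("pics/scene0.png")[140:280,265:425]; b=cv2.imread("pics/side0.png")[100:250,280:370]
a=cv2.resize(a,None,fx=3.5,fy=3.5,interpolation=3)
b=cv2.resize(b,None,fx=3.5,fy=3.5,interpolation=3)
im=np.zeros((600,800,3),np.uint8)
im[:a.shape[0],:480]=a[:, :480] if a.shape[1]>=480 else 0
im[:b.shape[0],485:485+b.shape[1]]=b[:,:315]
print(a.shape,b.shape)
cv2.imwrite("pics/crop0.png",im)
E
```

```text
(490, 560, 3) (525, 315, 3)
```

View pics/crop0.png

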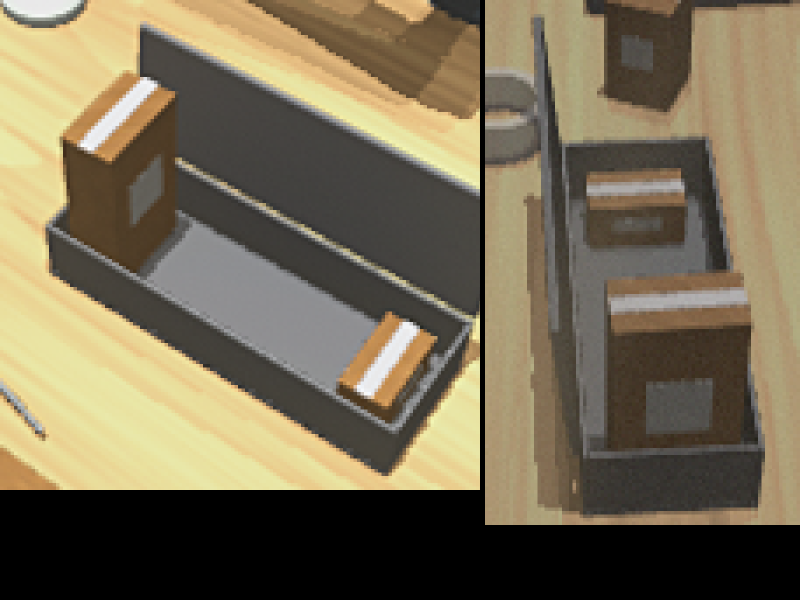

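```bash
cat > geo.py <<'E'
import numpy as np
from scipy.spatial.transform import Rotation as R
C={"scene":(375.3342,321.1324,196.7728,[1.1983,.4703,1.0352],[.1528,.3068,.8471,.4062]),
"side":(423.2866,319.5897,201.004,[.549,-.835,.9463],[.3672,-.0067,-.0087,.9301])}
def ray(n,u,v):
    f,cx,cy,e,q=C[n]; return np.array(e),R.from_quat(q).apply([(u-cx)/f,-(v-cy)/f,-1])
def onz(n,u,v,z):
    e,d=ray(n,u,v); return e+d*(z-e[2])/d[2]
def proj(n,p):
    f,cx,cy,e,q=C[n]; c=R.from_quat(q).inv().apply(np.array(p)-e); return cx-f*c[0]/c[2],cy+f*c[1]/c[2]
E
python3 - <<'E'
from geo import *
s=lambda x,y,z:onz("scene",x/3.5+265,y/3.5+140,z).round(3)
d=lambda x,y,z:onz("side",(x-485)/3.5+280,y/3.5+100,z).round(3)
print("rim",[s(*p,.075) for p in[(48,222),(392,432),(472,320)]],"bot",[s(*p,0) for p in[(50,270),(388,474)]])
print("carton top",[s(*p,.195) for p in[(62,138),(128,72),(177,95),(110,162)]])
print("small top",[s(*p,.055) for p in[(388,313),(436,333),(390,405),(340,383)]])
print("lid top",s(140,27,.21),onz("scene",410,200,.21).round(3))
print("side rim",[d(*p,.075) for p in[(583,452),(762,448),(565,147),(711,139)]],"bot",[d(*p,0) for p in[(583,514),(758,507)]])
print("side carton top",[d(*p,.195) for p in[(608,290),(743,272),(750,312),(608,333)]])
print("small",[d(*p,.055) for p in[(588,172),(683,170),(683,205),(588,208)]], "lid",d(537,17,.21),d(552,330,.21))
print("objects",onz("side",242,340,.03).round(3),onz("side",283,130,.03).round(3),onz("scene",440,285,.06).round(3),onz("side",336,345,.05).round(3))
E
```

```text
rim [array([ 0.671, -0.117,  0.075]), array([0.657, 0.258, 0.075]), array([0.517, 0.252, 0.075])] bot [array([ 0.673, -0.12 ,  0.   ]), array([0.652, 0.262, 0.   ])]
carton top [array([ 0.66 , -0.098,  0.195]), array([ 0.562, -0.106,  0.195]), array([ 0.556, -0.053,  0.195]), array([ 0.655, -0.047,  0.195])]
small top [array([0.544, 0.184, 0.055]), array([0.535, 0.229, 0.055]), array([0.624, 0.238, 0.055]), array([0.633, 0.192, 0.055])]
lid top [ 0.521 -0.126  0.21 ] [0.5   0.249 0.21 ]
side rim [array([ 0.539, -0.122,  0.075]), array([ 0.675, -0.12 ,  0.075]), array([0.523, 0.242, 0.075]), array([0.659, 0.252, 0.075])] bot [array([ 0.538, -0.124,  0.   ]), array([ 0.677, -0.119,  0.   ])]
side carton top [array([ 0.558, -0.069,  0.195]), array([ 0.658, -0.052,  0.195]), array([ 0.659, -0.093,  0.195]), array([ 0.558, -0.112,  0.195])]
small [array([0.544, 0.23 , 0.055]), array([0.632, 0.232, 0.055]), array([0.63 , 0.183, 0.055]), array([0.544, 0.18 , 0.055])] lid [0.502 0.253 0.21 ] [ 0.519 -0.123  0.21 ]
objects [ 0.388 -0.406  0.03 ] [0.451 0.365 0.03 ] [0.594 0.433 0.06 ] [ 0.599 -0.431  0.05 ]
```

Request:
carry_out(
  steps=[
    [[4, 4, 0], -1.3, 1],
    [[4, 4, 0], -1.3, 1],
    [[4, 4, 0], -1.3, 1],
    [[4, 4, 0], -1.3, 1],
    [[4, 4, 0], -1.3, 1],
    [[4, 4, 0], -1.3, 1],
    [[4, 4, 0], -1.3, 1],
    [[4, 4, 0], -1.3, 1],
    [[4, 4, 0], -1.3, 1],
    [[4, 4, 0], -1.3, 1],
  ],
)

```text
time: 1.1
position: [0.5133, -0.2461, 0.2402]
tool_rot: [0.711, -0.703, -0.002, 0.0]
ft_force: [1.1, -0.1, -0.2]
grip_width: 0.0152
```

Request:
carry_out(
  steps=[
    [[4, 2, 0], 0, 1],
    [[4, 2, -1], 0, 1],
    [[1.5, 2, -2], 0, 1],
    [[0, 1, -2], 0, 1],
    [[0, 0, -1], 0, 1],
    [[0, 0, 0], 0, 1],
  ],
)

```text
time: 1.7
position: [0.6156, -0.1653, 0.1765]
tool_rot: [0.714, -0.7, -0.003, -0.0]
ft_force: [-1.0, -0.2, 0.2]
grip_width: 0.0005
```

```bash
python3 - <<'E'
from rig import robot,cams
import cv2
o=robot.get_obs(); print(o["position"],o["ft_force"],o["grip_width"])
c=cams.camera("side")["pixels"][60:360,180:480,::-1]
d=cams.camera("scene")["pixels"][80:380,220:520,::-1]
cv2.imwrite("pics/p1.png",cv2.resize(cv2.hconcat([c,d]),None,fx=1.33,fy=1.33))
E
```

```text
[ 0.61562879 -0.16525575  0.17647662] [-0.96170029 -0.22444369  0.2059359 ] 0.0005188006543928435
```

View pics/p1.png

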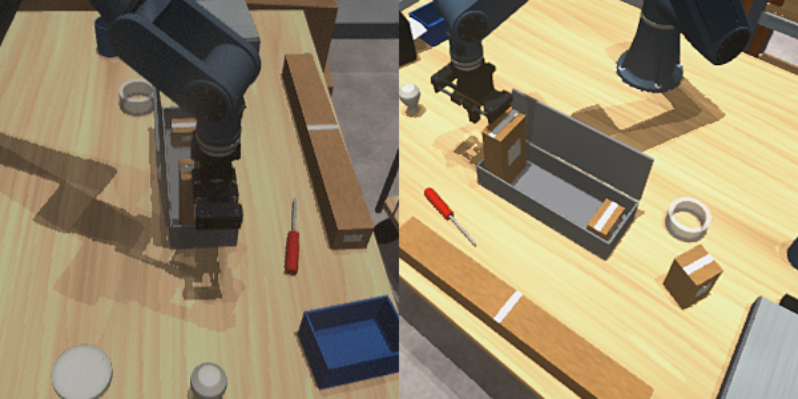

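The closed fingers are behind the tall carton with the lid and walls clear, so I can push along +y.

Request:
carry_out(
  steps=[
    [[-0.4, 2, 0.3], 0, 1],
    [[0, 1.5, 0], 0, 1],
    [[0, 1, 0], 0, 1],
    [[0, 1, 0], 0, 1],
    [[0, 1, 0], 0, 1],
    [[0, 1, 0], 0, 1],
  ],
)

```text
time: 2.4
position: [0.6126, -0.0896, 0.1862]
tool_rot: [0.712, -0.702, 0.002, -0.002]
ft_force: [0.6, -0.4, 0.5]
grip_width: 0.0003
```

```bash
python3 - <<'E'
from rig import robot,cams
import cv2
d=cams.camera("scene")["pixels"][120:300,240:460,::-1]
cv2.imwrite("pics/p2.png",cv2.resize(d,None,fx=2.5,fy=2.5))
E
```

```text
(no output)
```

View pics/p2.png

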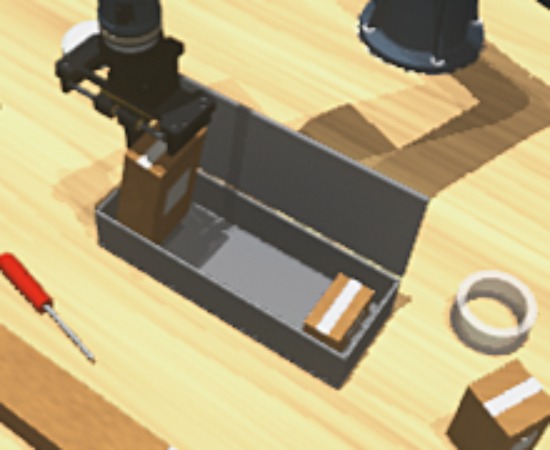

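The carton is tilting about its lower front edge, and it isn't sliding. I'll keep pushing.

Request:
carry_out(
  steps=[
    [[0, 1, -0.5], 0, 1],
    [[0, 1, -0.3], 0, 1],
    [[0, 1, 0], 0, 1],
    [[0, 1, 0], 0, 1],
    [[0, 0, 0], 0, 1],
    [[0, 0, 0], 0, 1],
    [[0, 0, 0], 0, 1],
  ],
)

```text
time: 3.15
position: [0.6122, -0.0431, 0.1766]
tool_rot: [0.713, -0.701, 0.001, -0.002]
ft_force: [0.0, 0.4, -0.5]
grip_width: 0.0003
```

```bash
python3 - <<'E'
from rig import robot,cams
import cv2
d=cams.camera("scene")["pixels"][120:300,240:460,::-1]
cv2.imwrite("pics/p3.png",cv2.resize(d,None,fx=2.5,fy=2.5))
E
```

```text
(no output)
```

View pics/p3.png

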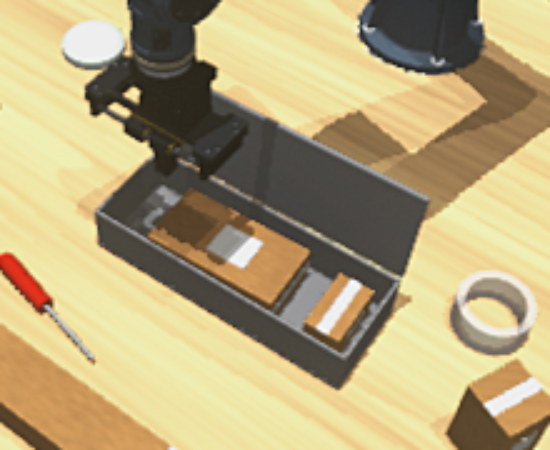

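The tall carton lies flat in the free floor, clear of the small one, which is still upright. Next I'll raise the tool, go over to the robot side of the lid and push it shut.

Request:
carry_out(
  steps=[
    [[0, 1, 4], 0, 1],
    [[0, 2, 4], 0, 1],
    [[-2, 2, 3], 0, 1],
    [[-4, 2, 0], 0, 1],
    [[-4, 2, 0], 0, 1],
    [[-4, 1.5, 0], 0, 1],
    [[-3, 0, 0], 0, 1],
    [[-1, 0, 0], 0, 1],
    [[0, 0, 0], 0, 1],
  ],
)

```text
time: 4.1
position: [0.4282, 0.06, 0.2912]
tool_rot: [0.71, -0.704, 0.004, -0.005]
ft_force: [-0.2, -0.5, -0.6]
grip_width: 0.0005
```

Request:
carry_out(
  steps=[
    [[1, 0, -3], 0, 1],
    [[0.5, 0, -3], 0, 1],
    [[0, 0, -1.8], 0, 1],
    [[0, 0, 0], 0, 1],
    [[1, 0, 0], 0, 1],
    [[1, 0, 0], 0, 1],
    [[1, 0, 0], 0, 1],
    [[1, 0, 0], 0, 1],
  ],
)

```text
time: 4.9
position: [0.5015, 0.0557, 0.2153]
tool_rot: [0.708, -0.706, 0.013, -0.011]
ft_force: [-1.8, 1.1, 1.0]
grip_width: 0.0006
```

Request:
carry_out(
  steps=[
    [[1, 0, -0.2], 0, 1],
    [[1, 0, -0.2], 0, 1],
    [[1, 0, 0], 0, 1],
    [[1, 0, -0.3], 0, 1],
    [[1, 0, -0.4], 0, 1],
  ],
)

```text
time: 5.4
position: [0.5556, 0.0565, 0.205]
tool_rot: [0.708, -0.706, 0.012, -0.012]
ft_force: [-1.1, 1.2, 0.9]
grip_width: 0.0005
```

Request:
carry_out(
  steps=[
    [[1, 0, -0.4], 0, 1],
    [[1, 0, -0.5], 0, 1],
    [[1, 0, -0.7], 0, 1],
    [[0.9, 0, -0.9], 0, 1],
  ],
)

```text
time: 5.8
position: [0.5986, 0.0568, 0.1779]
tool_rot: [0.708, -0.706, 0.013, -0.012]
ft_force: [-0.8, 1.1, 0.6]
grip_width: 0.0003
```

```bash
python3 - <<'E'
from rig import robot,cams
import cv2
d=cams.camera("scene")["pixels"][120:300,240:460,::-1]
cv2.imwrite("pics/p4.png",cv2.resize(d,None,fx=2.5,fy=2.5))
E
```

```text
(no output)
```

View pics/p4.png

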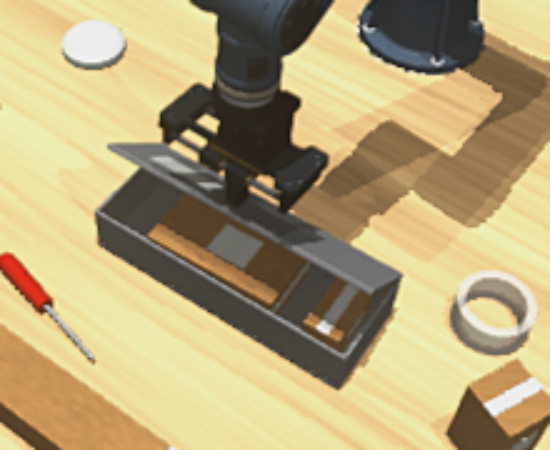

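The lid is about half shut with the fingertip on its upper face near the middle, and both cartons are in place. I'll follow the arc down.

Request:
carry_out(
  steps=[
    [[0.7, 0, -1], 0, 1],
    [[0.7, 0, -1], 0, 1],
    [[0.5, 0, -1], 0, 1],
    [[0.4, 0, -1], 0, 1],
    [[0.4, 0, -1], 0, 1],
    [[0.2, 0, -0.8], 0, 1],
  ],
)

```text
time: 6.45
position: [0.6318, 0.0561, 0.113]
tool_rot: [0.708, -0.706, 0.013, -0.012]
ft_force: [-1.0, -0.0, 1.2]
grip_width: 0.0004
```

Request:
carry_out(
  steps=[
    [[0, 0, -0.4], 0, 1],
    [[0, 0, -0.4], 0, 1],
    [[0, 0, -0.3], 0, 1],
  ],
)

```text
time: 6.75
position: [0.6324, 0.056, 0.1058]
tool_rot: [0.708, -0.706, 0.014, -0.012]
ft_force: [-7.3, 0.5, 25.0]
grip_width: 0.0005
```

At z 0.106 the force rose to 25 N, and I expected a shut lid at about 0.105. I'll back off upward and check.

Request:
carry_out(
  steps=[
    [[0, 0, 1], 0, 1],
    [[0, 0, 3], 0, 1],
    [[0, 0, 4], 0, 1],
    [[-3, 0, 4], 0, 1],
    [[-4, 0, 3], 0, 1],
    [[-4, 0, 0], 0, 1],
    [[-2, 0, 0], 0, 1],
    [[0, 0, 0], 0, 1],
    [[0, 0, 0], 0, 1],
  ],
)

```text
time: 7.65
position: [0.5002, 0.0548, 0.2651]
tool_rot: [0.708, -0.706, 0.02, -0.016]
ft_force: [0.9, -1.0, 0.5]
grip_width: 0.0002
```

```bash
python3 - <<'E'
from rig import robot,cams
import cv2
o=robot.get_obs(); print(o["time"],o["position"],o["ft_force"])
d=cams.camera("scene")["pixels"][120:300,240:460,::-1]
cv2.imwrite("pics/p5.png",cv2.resize(d,None,fx=3.5,fy=3.3))
E
```

```text
7.65 [0.50022202 0.05484    0.26507565] [ 0.91130791 -1.01142539  0.53307197]
```

View pics/p5.png

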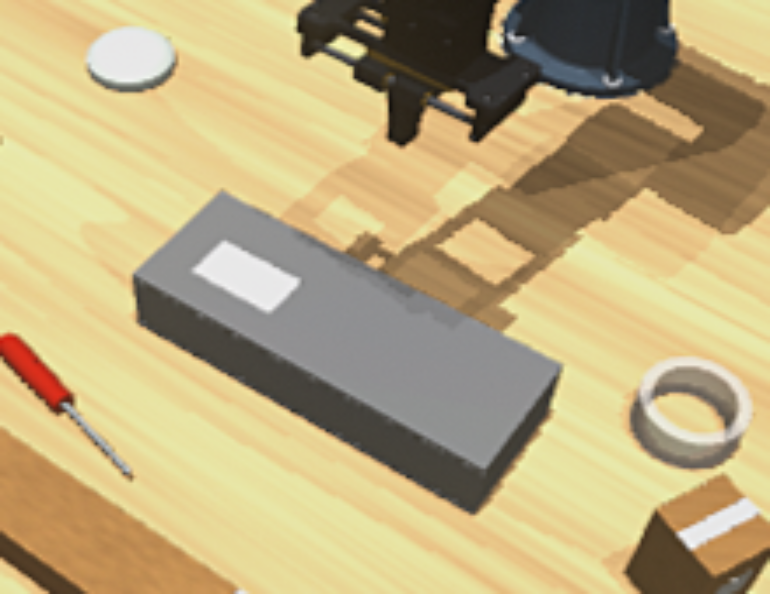

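```bash
python3 - <<'E'
from geo import *
for x,y,o in((.672,-.12,(278.6,203.3)),(.656,.259,(379.1,262.4))):
    print(o,[np.round(proj("scene",(x,y,z)),1) for z in(0,.075,.083,.09)])
print("bottom right seen",240+475/3.5,120+513/3.3)
E
```

```text
(278.6, 203.3) [array([279.5, 216.9]), array([277.8, 203.2]), array([277.6, 201.6]), array([277.4, 200.3])]
(379.1, 262.4) [array([374.2, 275.8]), array([377.3, 263.4]), array([377.6, 262. ]), array([377.9, 260.7])]
bottom right seen 375.7142857142857 275.4545454545455
```

The lid edge matches the shut height of 83 mm or slightly less, so the lid is shut with nothing touching it. I'll hand in.

```bash
python3 -c "
from rig import robot
print(robot.hand_in())"
```

```text
the job is handed in; nothing more can be done
None
```

I pushed the tall carton over with the closed fingertips so that it lies flat on the box floor, then pushed the lid shut. I handed the job in at about 7.7 s of the 48 s allowed; the hand-in gave no verdict.

- **Lid:** It came to a stop under a 25 N press with the fingertips at about 84 mm, against 83 mm expected when shut. In the last picture its free edge matches the shut height to about 1–2 pixels (roughly 5–10 mm of height at the far edge). That picture alone can't separate shut from slightly open, as 0.05 rad is 7 mm there; the hard stop is the better evidence.
- **Cartons:** With the lid about half shut, the tall carton still lay flat and the small one stood upright, with a gap between them. They could not be seen once the lid was shut.
- **Everything else:** The tape roll, sensor, lamp carton and screwdriver look unmoved, though I judged that by eye only. The bulb was outside the last picture; the fingertips stayed well above it on the way in. The gripper ended clear of everything, with about zero force on it. No check failed.

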